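Hold a spring clip open astride a drawing board's edge

ROBOT

A 6-joint arm with a two-finger parallel gripper is mounted at the origin on a cart in front of the work surface, level with it; the furniture and walls round the work are solid. World frame = base frame: x ahead of the robot, y to its left, z up, the work surface at z = 0. Lengths are in m, angles in rad, forces in N, time in s.
With the tool pointing down it reaches from about 0.35 to 0.875 m from the base axis. Payload 4.2 kg.
Tool frame: the origin (TCP) lies at the very end of the fingers, on their centre line; the grasp point (between the pads) lies 19 mm behind it; z points along the fingers, y is the line along which they close (so a half turn about z gives the same grasp; the last joint's range is limited). The gripper opens to 87 mm and grips with 3 to 60 N. Pads are 19 mm wide; open, the fingers measure 117 mm over their backs; the gripper's body (75 mm by 190 mm) begins 51 mm behind the grasp point.
Start: joints at [1.467, 0.385, 0.008, 0, -1.194, -0.259], TCP at [0.222, 0.584, 0.223] pointing down, gripper open.
Joint ranges: [-3.14, 3.14], [-1.21, 2.06], [-1.07, 1.41], [-3.16, 2.05], [-2.99, -0.16], [-3.1, 3.1]. Speed limits (rad/s): [2.79, 2.79, 3.14, 3.14, 3.14, 3.14].

INTERFACE

Orientations are given as [roll, pitch, yaw] about the fixed x, y, z axes, in that order (R = Rz(yaw) Ry(pitch) Rx(roll)).
In Python, from rig import * gives the robot as it stands. Calls block until the motion is done:
- movep(position, orientation): joint-space move of the TCP to a pose.
- servo_line(position, rate=0.15, orientation=None, until_force=None): straight line of the TCP; orientation=None keeps the orientation; rate is the mean speed in m/s. With until_force (N) it stops when the force on the tool has changed by that much, and returns True; else False.
- set_joints(angles): joint-space move.
- grip(opening, f_grip=None): finger opening in m; f_grip is the grip in N (None keeps the last); returns when the fingers have stopped.
- pause(seconds).
- ik(position, orientation): joint angles nearest the present ones, or None.
- sense(): the state.
- grab_frame(name): name is "scene" or "top"; returns (picture, depth): 400x640x3 uint8, red, green, blue; 400x640 float32, m along the optical axis (not along the pixel's ray), 0 where there is no reading.
- camera_model(name): a dict with "fx", "fy", "cx", "cy" (pixels), "R" (3x3) and "t" (3): a world point X has camera coordinates R X + t. Camera axes: x right, y down, z forward; pixel columns grow to the right and rows downward; lengths in m; the calibration is good to about 2 mm. A picture is of the moment at which its call begins. camera_model takes no time and is no camera call.
A pose or a line that the arm cannot do raises IKError and nothing moves.
- sign_off(): hands the job in; it is judged then, once.
The state is a dict: "time": time; "q": joint angles; "qvel": joint speeds; "joint_efforts": joint torques, N m; "ee_pos": TCP position; "ee_rot": TCP orientation; "force": force on the tool from outside, world axes, zero at the start; "moment": the same for the moment, N m; "finger_gap": finger opening in m; "grasp_force": force on a finger pad.
Only numpy, scipy, OpenCV 4.12 (cv2) and the standard library are available. Lean on these libraries where they do the work, as an engineer would, in place of code of your own. Each camera call takes 0.05 s, during which the arm holds its last target. There are 200 camera calls.

TASK

A drawing sheet is about to be clipped to the small board that stands upright in a wooden foot. Take the larger of the two spring clips off its metal strip by squeezing its handles, and hold it wide open astride the middle of the board's top edge, in line with the edge, one jaw in front of the board and one behind with the jaw tips about 20 mm or more below the edge, touching the board with nothing so that the sheet can be slipped in. Finish while still holding the clip gaping there; do not knock the board, and leave the smaller clip, the pliers and the tape roll alone.

Things in the scene. Friction and masses are not known exactly. Their poses are not given: they have to be found in the camera images.
- clip: Larger spring clip, black plastic, 97 mm tall, 62 mm over its grip rolls, 95 g, loose; at first upright on clip_post's strip, handles up, jaws shut on it. Origin on the pivot axis, z up, y along the pivot axis and strip, x the squeeze direction. Grip rolls: radius 7 mm, 24 mm long along y, at x = +-24, z = 45 mm; pinch them from above across x. The frame belongs to the +x half and tilts with it.
- clip_jaw (a joint): Opening of the larger clip, rad: 0 on the 4 mm strip, -0.05 quite shut, 0.56 the stop. Squeezing the rolls together opens the jaws: over the rolls 62 mm at 0, 51 at 0.25, 39 at 0.5; jaw tips 4 mm apart at 0, 15 at 0.25, 26 at 0.5. Its spring needs 6 N at the rolls to begin to open, 11 N at 0.5. Squeezed evenly, each half turns by half the value.
- clip_tip_a (a point): Lower end of the larger clip's jaw pad on its +x half (inner face, middle of the 22 mm width), 45 mm below the pivot.
- clip_tip_b (a point): Lower end of the larger clip's jaw pad on its -x half (inner face, middle of the 22 mm width), 45 mm below the pivot.
- clip_post: Fixed post that stores the larger clip: wooden base 70 x 70 x 14 mm with an upright aluminium strip, 4 mm thick along x, 50 mm wide along y, top edge 75 mm above the bench. The clip's 12 mm thick pivot barrel rests on that edge, so it must be lifted over 50 mm to come clear. Origin at the centre of the underside.
- board_top (a point): Middle of the top edge of the fixed drawing board, 120 mm above the bench. The board is a brown panel 5 mm thick (along x) and 160 mm wide (along y), with a blank sheet of paper on its front (-x) face, standing in a light wooden foot 57 x 170 x 22 mm. z up.
- board: The drawing board with its foot; origin at the centre of the foot's underside, same axes as board_top.
- small_clip: The smaller spring clip of the same form, 63 mm tall and 40 mm across its grip rolls, on its own strip post (same size as the larger clip's post); its origin on its pivot axis. To be left alone.
- pliers: Red-handled pliers, 60 x 190 x 13 mm, lying left of the board. To be left alone. Origin at the centre of the underside.
- tape_roll: Roll of blue tape, 104 mm diameter, 24 mm high, lying behind the posts. To be left alone. Origin at the centre of the underside.

How it is judged:
By the outcome, as a careful person would: the job done as asked, in the order asked, and still so for the second after the job is handed in, while the arm keeps its last pose, push and grip.
It also fails if it takes over 35 s, if anything falls off the work surface, if the arm or the gripper's body presses on something with over 40 N, if the wrist force passes 120 N, or if a joint passes its speed limit or range.

## Working session

There is one attempt and no reset: what is moved stays moved. The work goes in short steps, each a Python script; the robot and the scene stay as the last script left them, time stands still between calls to the robot, and variables do not carry over. Pictures are saved under pics/ and viewed, at most 10 in all, crops included, and the job is handed in when it is done.

```bash
mkdir -p pics; python3 - <<'E'
from rig import *
import numpy as np, cv2
for n in("scene","top"):
    p,d=grab_frame(n); cv2.imwrite(f"pics/{n}0.png",p[:,:,::-1]); np.savez(f"{n}0.npz",p=p,d=d,**camera_model(n))
    m=camera_model(n); print(n,m)
print(sense())
E
```

```text
scene {'fx': 449.72986799821115, 'fy': 449.72986799821115, 'cx': 314.92067890482616, 'cy': 204.4872778124343, 'R': array([[ 0.58228322, -0.81297923,  0.00332022],
       [-0.33393051, -0.24289191, -0.91076558],
       [ 0.74123995,  0.52921479, -0.41291045]]), 't': array([-0.29154828,  0.27906036,  0.75372122])}
top {'fx': 467.98172690618594, 'fy': 467.98172690618594, 'cx': 321.36641003213225, 'cy': 200.1057842673087, 'R': array([[ 0.0183958 , -0.99956961,  0.02285137],
       [-0.99410173, -0.02072879, -0.10645222],
       [ 0.10688008, -0.02075831, -0.9940552 ]]), 't': array([-0.00617242,  0.54709291,  1.25259597])}
{'time': 0.1, 'q': array([ 1.46658142e+00,  3.85492706e-01,  6.75981136e-03, -4.41698745e-04,
       -1.19404325e+00, -2.58589587e-01]), 'qvel': array([-0.00016723, -0.0016179 ,  0.00236471,  0.00264784, -0.00122462,
        0.00084224]), 'joint_efforts': array([-4.48115998e-04, -3.91688704e+01,  1.87935823e+01,  4.23182532e+00,
        1.34762013e-02, -7.52938422e-05]), 'ee_pos': array([0.22160719, 0.58380154, 0.2215591 ]), 'ee_rot': array([ 3.13957368e+00, -1.09529557e-04, -3.62967288e-01]), 'force': array([ 0.34089212,  0.32228126, -0.13068045]), 'moment': array([-0.03544931, -0.01697962, -0.01217142]), 'grasp_force': 0.0, 'finger_gap': 0.0870474841313742}
```

View pics/scene0.png

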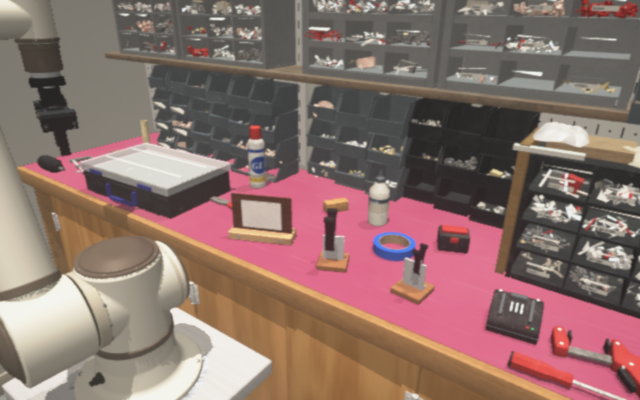

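View pics/top0.png

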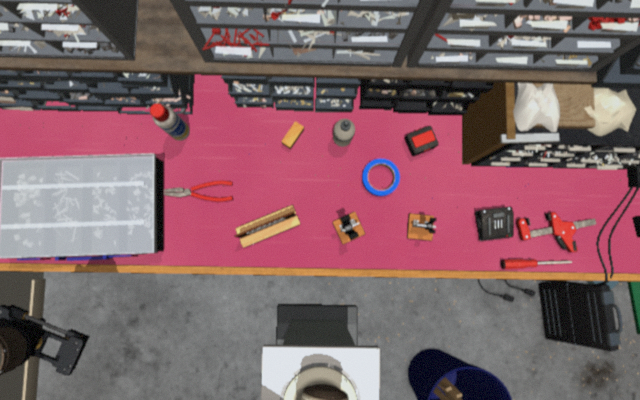

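The scene view shows the larger clip at about (331,235) and the smaller at (418,265), with the board at (262,215). In the top view they are at (348,226), (422,226) and (268,227).

```bash
cat > h.py <<'E'
import numpy as np, cv2
def cloud(f):
    z=np.load(f); d=z['d']; v,u=np.mgrid[:400,:640]
    c=np.stack([(u-z['cx'])/z['fx']*d,(v-z['cy'])/z['fy']*d,d],-1)
    return (c-z['t'])@z['R'], d>0, z['p']
def crop(p,u0,v0,w,h,s): return cv2.resize(p[v0:v0+h,u0:u0+w,::-1],None,fx=s,fy=s,interpolation=cv2.INTER_CUBIC)
E
python3 - <<'E'
from h import *
X,ok,p=cloud('top0.npz'); S,oks,ps=cloud('scene0.npz')
a=crop(p,225,185,150,75,5); b=crop(ps,215,180,150,100,5)
cv2.imwrite('pics/crop1.png',np.vstack([a[:, :750],b])[:600*2] if 0 else b); cv2.imwrite('pics/crop2.png',a)
print('table z',np.median(X[240:255,300:330,2]),np.median(S[240:260,360:380,2]) )
def sel(X,ok,u0,v0,u1,v1,zl,zh):
    P=X[v0:v1,u0:u1][ok[v0:v1,u0:u1]]; return P[(P[:,2]>zl)&(P[:,2]<zh)]
def desc(n,P):
    if len(P)<3: print(n,len(P));return
    r=cv2.minAreaRect((P[:,:2]*1000).astype(np.float32)); print(n,len(P),P.mean(0).round(4),'rect',np.round(r[0],1),np.round(r[1],1),round(r[2],1),'z',P[:,2].min().round(4),P[:,2].max().round(4))
for nm,(Y,o),bb in(("top",(X,ok),(232,200,302,250)),("scene",(S,oks),(225,185,300,245))):
    desc(nm+' board',sel(Y,o,*bb,.1,.135)); desc(nm+' boardmid',sel(Y,o,*bb,.05,.1)); desc(nm+' foot',sel(Y,o,*bb,.016,.028))
for nm,(Y,o),bb in(("top",(X,ok),(328,205,370,248)),("scene",(S,oks),(312,200,352,275))):
    for zl,zh in((.11,.14),(.09,.11),(.06,.09),(.008,.02)): desc(f'{nm} clip {zl}',sel(Y,o,*bb,zl,zh))
E
```

```text
table z 0.0007722964849730622 -0.001122767960343876
top board 177 [0.4729 0.1502 0.1172] rect [473.6 149.7] [  5.8 157.3] 23.5 z 0.1012 0.1269
top boardmid 101 [0.4719 0.1471 0.0758] rect [471.5 148.2] [  1.5 156.9] 23.6 z 0.0502 0.0994
top foot 972 [0.4719 0.149  0.0225] rect [473.5 150.3] [ 58.  169.9] 23.5 z 0.016 0.0279
scene board 445 [0.4716 0.15   0.1101] rect [471.1 150.7] [ 10.9 159.8] 24.2 z 0.1 0.1211
scene boardmid 1041 [0.4716 0.1492 0.0751] rect [471.1 151.6] [ 11.1 161.7] 23.2 z 0.0501 0.1
scene foot 579 [0.4663 0.1474 0.0209] rect [512.1 273.9] [421.1 146.7] 71.7 z 0.016 0.0279
top clip 0.11 121 [ 0.4702 -0.0644  0.1304] rect [469.9 -64.6] [62.1 23.7] 25.9 z 0.1106 0.1389
top clip 0.09 48 [ 0.47   -0.0649  0.0992] rect [470.2 -64.5] [33.3 21.8] 24.8 z 0.0903 0.109
top clip 0.06 65 [ 0.4712 -0.0677  0.083 ] rect [475.3 -70.6] [23.3 49.1] 35.6 z 0.0653 0.0899
top clip 0.008 377 [ 0.4724 -0.0719  0.0149] rect [474.2 -74. ] [71.4 96.8] 23.6 z 0.0081 0.0198
scene clip 0.11 179 [ 0.4669 -0.0649  0.1237] rect [468. -64.] [62.5 23.4] 25.6 z 0.1108 0.1327
scene clip 0.09 88 [ 0.4617 -0.0692  0.1001] rect [469.2 -63.8] [40.  21.4] 23.9 z 0.0902 0.1097
scene clip 0.06 187 [ 0.4654 -0.0727  0.072 ] rect [471.6 -71.6] [24.5 46.3] 50.0 z 0.06 0.0898
scene clip 0.008 460 [ 0.5033 -0.0524  0.013 ] rect [585.3  -0.7] [344.9  74.4] 31.8 z 0.0081 0.02
```

View pics/crop1.png

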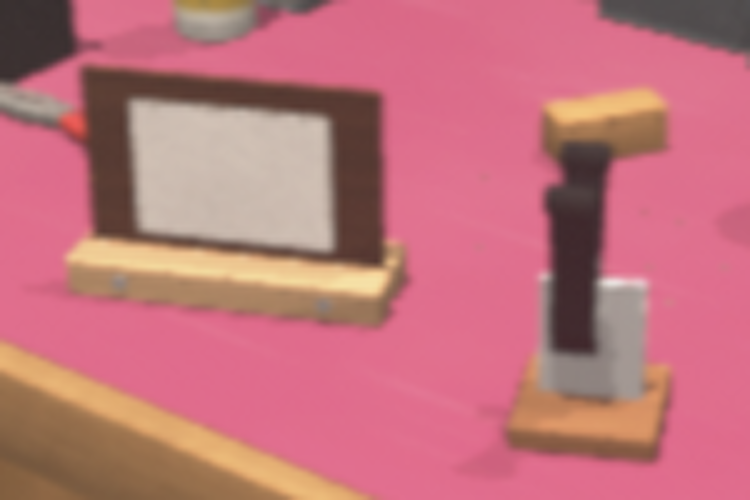

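View pics/crop2.png

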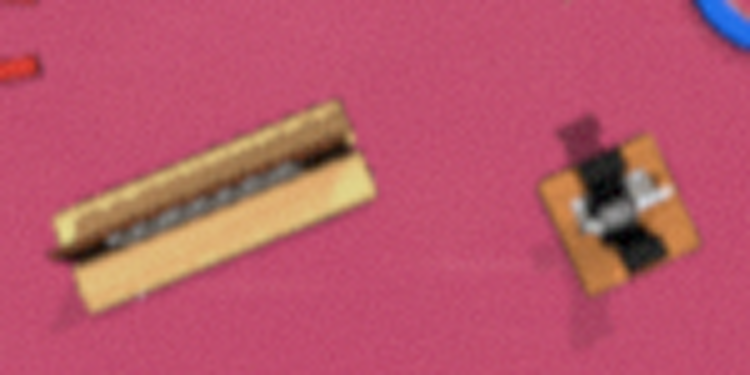

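The crops show the larger clip upright, at x,y ≈ (0.470, −0.0645) with its squeeze axis at about 25°. The board's middle is at about (0.473, 0.150), with its normal at 23.5°. Next I'll approach and squeeze.

```bash
python3 - <<'E'
from rig import *
import numpy as np, cv2
from h import *
q=sense()['q']
best=None
for yw in(25.2+90,25.2-90):
    o=[np.pi,0,np.radians(yw)]; s=ik([.4697,-.0645,.2],o); s2=ik([.473,.15,.2],[np.pi,0,np.radians(yw-1.7)])
    print(yw,None if s is None else s.round(2),None if s2 is None else s2.round(2))
    if s is not None and s2 is not None and (best is None or abs(s[5])<best[0]): best=(abs(s[5]),yw)
yw=best[1]; o=[np.pi,0,np.radians(yw)]; print('use',yw)
movep([.4697,-.0645,.21],o)
servo_line([.4697,-.0645,.110],rate=.08); s=sense(); print(s['time'],s['ee_pos'],s['ee_rot'],s['force'])
for n in("scene","top"):
    p,d=grab_frame(n); np.savez(f"{n}1.npz",p=p,d=d,**camera_model(n))
p=np.load('scene1.npz')['p']; cv2.imwrite('pics/pre.png',crop(p,270,150,130,120,5))
E
```

```text
115.2 [ 0.21  0.15 -0.38  0.   -1.04 -2.91] [ 0.63  0.18 -0.34  0.   -1.05  2.92]
-64.8 [ 0.21  0.15 -0.38  0.   -1.04  0.23] [ 0.63  0.18 -0.34  0.   -1.05 -0.22]
use -64.8
3.9667 [ 0.4701032  -0.0644665   0.11049072] [-3.14043439e+00 -4.00439336e-04 -1.13086353e+00] [ 0.32241196 -0.41231374 -0.19880542]
```

View pics/pre.png

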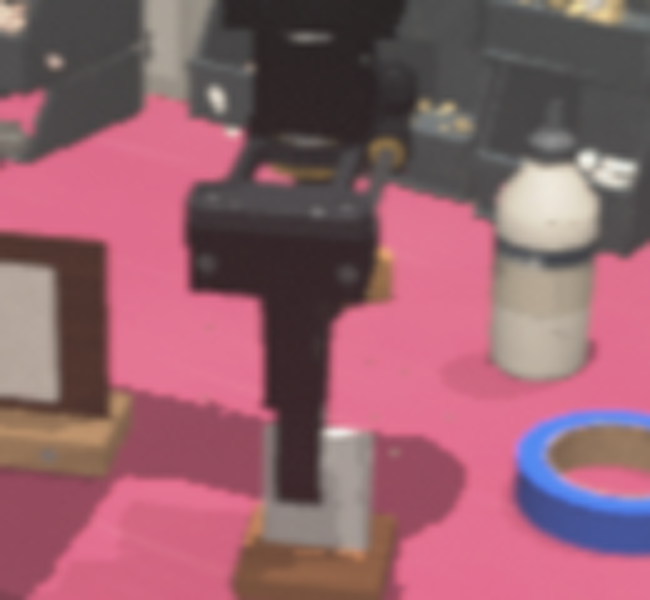

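The near finger, at about (295,350) in the crop, lines up with the clip and the strip is undisturbed. I'll squeeze and check.

```bash
python3 - <<'E'
from rig import *
import numpy as np, cv2
from h import *
def pr(n):
    s=sense(); print(n,round(s['time'],2),s['ee_pos'].round(4),'F',s['force'].round(1),'gap',round(s['finger_gap'],4),'gf',s['grasp_force'])
for g in(.060,.048,.034):
    grip(g,25); pr(g)
p,d=grab_frame("scene"); cv2.imwrite('pics/sq.png',crop(p,270,150,130,120,5))
E
```

```text
0.06 4.83 [ 0.4699 -0.0646  0.1104] F [-0.5  0.4  2.9] gap 0.0603 gf 7.205402702093124
0.048 5.38 [ 0.4709 -0.065   0.1128] F [-3.3 -0.6 16.9] gap 0.0484 gf 12.745055258274078
0.034 5.97 [ 0.4743 -0.0641  0.1141] F [-0.3  1.8 18. ] gap 0.0344 gf 15.21709531545639
```

View pics/sq.png

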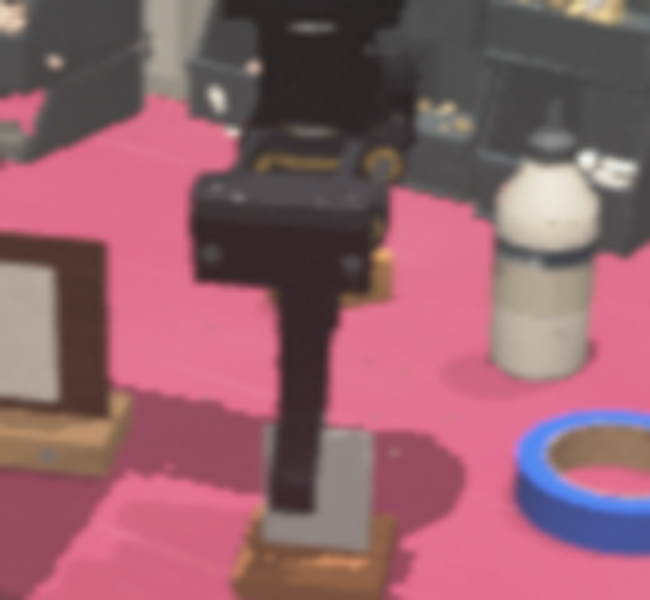

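The jaws are open on the strip, with the jaw end at about (292,500) swung toward the camera. I'll lift in steps while watching the force.

```bash
cat >> h.py <<'E'
def pr(n):
    from rig import sense
    s=sense(); print(n,round(s['time'],2),s['ee_pos'].round(4),'rot',s['ee_rot'].round(3),'F',s['force'].round(1),'M',s['moment'].round(2),'gap',round(s['finger_gap'],4),'gf',round(s['grasp_force'],1))
    return s
E
python3 - <<'E'
from rig import *
from h import *
s=pr('now'); x,y,z=s['ee_pos']
for dz in(.005,.02,.075,.13):
    r=servo_line([x,y,.112+dz],rate=.06,until_force=None); pr(dz)
for n in("scene","top"):
    p,d=grab_frame(n); np.savez(f"{n}2.npz",p=p,d=d,**camera_model(n))
p=np.load('scene2.npz')['p']; cv2.imwrite('pics/lift.png',crop(p,270,120,130,120,5))
E
```

```text
now 6.03 [ 0.4743 -0.0641  0.1142] rot [-3.132 -0.005 -1.128] F [ 0.4  2.3 17.4] M [0.47 0.1  0.1 ] gap 0.0341 gf 15.9
0.005 6.32 [ 0.4738 -0.0641  0.1165] rot [ 3.141e+00  1.000e-03 -1.131e+00] F [ 0.4  0.1 -1.4] M [ 0.06 -0.02  0.04] gap 0.0347 gf 16.0
0.02 6.72 [ 0.4745 -0.0641  0.1323] rot [-3.141 -0.    -1.131] F [-0.6 -1.3 -2.2] M [ 0.07 -0.02 -0.05] gap 0.0345 gf 16.1
0.075 7.78 [ 0.474  -0.0641  0.1866] rot [ 3.141  0.    -1.131] F [ 0.4 -0.3 -0.9] M [ 0.07 -0.02  0.  ] gap 0.0345 gf 16.0
0.13 8.85 [ 0.474  -0.0641  0.2415] rot [ 3.141  0.    -1.131] F [-0.4 -0.  -1.5] M [ 0.06 -0.04 -0.02] gap 0.0343 gf 16.0
```

View pics/lift.png

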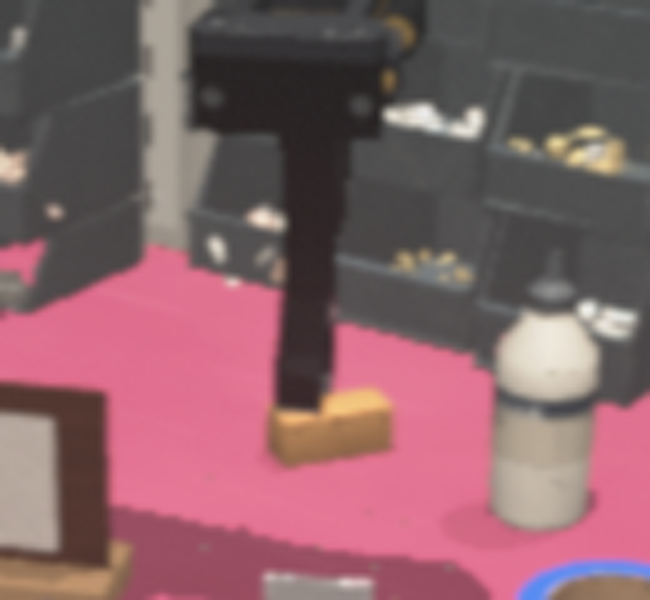

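The clip hangs clear, with the jaw ends at about (300,405) and the strip left behind at (320,580). To see how it sits in the grip, I'll turn it side-on to the camera.

```bash
python3 - <<'E'
from rig import *
from h import *
o=[np.pi,0,np.radians(35.5)]
movep([.45,-.02,.27],o); pause(.2); s=pr('side')
p,d=grab_frame("scene"); m=camera_model("scene"); np.savez("scene3.npz",p=p,d=d,**m,ee=s['ee_pos'],rot=s['ee_rot'])
c=m['R']@s['ee_pos']+m['t']; u,v=int(c[0]/c[2]*m['fx']+m['cx']),int(c[1]/c[2]*m['fy']+m['cy']); print(u,v)
cv2.imwrite('pics/side.png',crop(p,u-45,v-40,90,90,6))
E
```

```text
side 10.6 [ 0.45   -0.0201  0.2699] rot [-3.142  0.     0.619] F [-0.4  0.  -1.1] M [-0.13 -0.01 -0.02] gap 0.0346 gf 16.0
309 152
```

View pics/side.png

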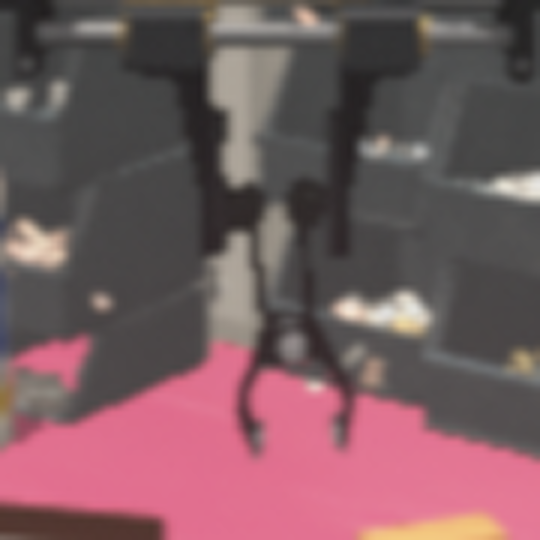

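The side view shows the clip tilted in the grip. The rolls are at (240,207) and (307,203), the pivot at (292,345) and the tips at (262,445) and (338,445), so the jaws lean about 6° toward +tool y. I'll quantify that from the depth data.

```bash
cat >> h.py <<'E'
from scipy.spatial.transform import Rotation as Ro
def slices(f,step=.004):
    z=np.load(f); X,ok,_=cloud(f); P=(X[ok]-z['ee'])@Ro.from_euler('xyz',z['rot']).as_matrix()
    P=P[(abs(P[:,0])<.03)&(abs(P[:,1])<.06)&(P[:,2]>-.04)&(P[:,2]<.09)]*1000
    for a in np.arange(-36,90,step*1000):
        q=P[(P[:,2]>=a)&(P[:,2]<a+step*1000)]
        if len(q):
            y=np.sort(q[:,1]); g=np.split(y,np.where(np.diff(y)>3.5)[0]+1)
            print(int(a),[(round(k[0],1),round(k[-1],1)) for k in g],'x',q[:,0].mean().round(1))
E
python3 -c "
from h import *
slices('scene3.npz')"
```

```text
-36 [(np.float64(-29.4), np.float64(-19.1)), (np.float64(18.6), np.float64(29.1))] x -11.0
-32 [(np.float64(-27.5), np.float64(-19.1)), (np.float64(18.7), np.float64(27.1))] x -10.9
-28 [(np.float64(-27.6), np.float64(-19.1)), (np.float64(18.7), np.float64(27.1))] x -10.3
-24 [(np.float64(-25.5), np.float64(-17.4)), (np.float64(-13.2), np.float64(-8.7)), (np.float64(6.0), np.float64(14.5)), (np.float64(18.7), np.float64(25.0))] x -6.7
-20 [(np.float64(-25.5), np.float64(-4.5)), (np.float64(3.9), np.float64(25.1))] x -8.5
-16 [(np.float64(-25.6), np.float64(-4.4)), (np.float64(4.0), np.float64(14.6)), (np.float64(18.8), np.float64(25.1))] x -11.9
-12 [(np.float64(-25.6), np.float64(-6.5)), (np.float64(6.1), np.float64(10.4)), (np.float64(14.6), np.float64(14.6)), (np.float64(18.8), np.float64(25.2))] x -12.2
-8 [(np.float64(-25.6), np.float64(-17.4)), (np.float64(-8.7), np.float64(-6.7)), (np.float64(8.2), np.float64(10.4)), (np.float64(18.8), np.float64(25.2))] x -11.0
-4 [(np.float64(-25.7), np.float64(-17.4)), (np.float64(-8.7), np.float64(-6.6)), (np.float64(10.4), np.float64(10.4
[... 1108 characters left out ...]
.1), np.float64(23.5))] x -8.3
48 [(np.float64(-11.6), np.float64(-9.0)), (np.float64(21.3), np.float64(25.8))] x -8.3
52 [(np.float64(-13.4), np.float64(-11.1)), (np.float64(25.7), np.float64(28.1))] x -9.0
56 [(np.float64(-14.0), np.float64(-13.4)), (np.float64(25.8), np.float64(25.8))] x -5.9
60 [(np.float64(-13.4), np.float64(-11.2)), (np.float64(25.8), np.float64(25.8))] x -11.9
64 [(np.float64(-13.5), np.float64(-9.2)), (np.float64(21.4), np.float64(25.8))] x -5.7
68 [(np.float64(-11.3), np.float64(-4.7)), (np.float64(21.4), np.float64(25.9))] x -8.1
72 [(np.float64(-9.1), np.float64(-6.9)), (np.float64(23.7), np.float64(23.7))] x -13.8
76 [(np.float64(-6.9), np.float64(-6.9))] x -13.7
```

The jaw mid-tip sits at tool (0, +7.7, 74) mm with about 5.3° of tilt. I'll tilt the tool to correct that, move above the board and lower.

```bash
python3 - <<'E'
from rig import *
from h import *
a=.0925; o=[np.pi+a,0,np.radians(23.5-90)]
R=Ro.from_euler('xyz',o).as_matrix(); off=R@np.array([-.0005,.0077,.074]); 
T=np.array([.4737,.1507,.093])-off; print(T)
movep(T+[0,0,.10],o); pause(.3); pr('above')
r=servo_line(T+[0,0,.05],rate=.08); pr('mid')
p,d=grab_frame("scene"); s=sense(); m=camera_model("scene"); np.savez("scene4.npz",p=p,d=d,**m,ee=s['ee_pos'],rot=s['ee_rot'])
cv2.imwrite('pics/above.png',crop(p,210,110,110,100,5))
slices('scene4.npz')
E
```

```text
[0.47466222 0.15057316 0.16739488]
above 12.78 [0.4747 0.1505 0.2674] rot [-3.049  0.    -1.161] F [-0.8  0.4 -0.7] M [0.02 0.17 0.04] gap 0.0343 gf 16.1
mid 13.56 [0.4751 0.1507 0.2178] rot [-3.048 -0.    -1.16 ] F [ 0.   0.4 -1.1] M [ 0.01  0.16 -0.01] gap 0.0344 gf 16.1
-36 [(np.float64(-21.2), np.float64(-15.7)), (np.float64(18.8), np.float64(18.8)), (np.float64(23.8), np.float64(23.8)), (np.float64(27.4), np.float64(31.4))] x 5.1
-32 [(np.float64(-21.0), np.float64(-16.3)), (np.float64(21.7), np.float64(23.2)), (np.float64(27.0), np.float64(33.1))] x 3.3
-28 [(np.float64(-23.3), np.float64(-23.3)), (np.float64(-19.5), np.float64(-14.6)), (np.float64(23.9), np.float64(31.0))] x 2.8
-24 [(np.float64(-23.1), np.float64(-13.3)), (np.float64(-9.6), np.float64(-9.6)), (np.float64(-5.5), np.float64(-5.0)), (np.float64(8.2), np.float64(8.2)), (np.float64(12.3), np.float64(12.3)), (np.float64(17.5), np.float64(18.5)), (np.float64(26.0), np.float64(30.1))] x 3.7
-20 [(np.float64(-23.7), np.float64(-21.6)), (np.float64(-17.3), np.float64(-17.3)), (np.float64(-13.5), np.float64(-1.3)), (np.
[... 2448 characters left out ...]
p.float64(19.2), np.float64(27.8))] x -0.4
48 [(np.float64(-8.5), np.float64(-6.5)), (np.float64(22.4), np.float64(30.9))] x -1.8
52 [(np.float64(-10.9), np.float64(-8.0)), (np.float64(24.0), np.float64(32.6))] x -0.8
56 [(np.float64(-11.5), np.float64(-7.1)), (np.float64(25.9), np.float64(33.1))] x -0.2
60 [(np.float64(-11.3), np.float64(-5.2)), (np.float64(25.9), np.float64(31.5))] x 1.4
64 [(np.float64(-9.5), np.float64(-5.6)), (np.float64(28.0), np.float64(32.1))] x 0.3
68 [(np.float64(-10.3), np.float64(-2.3)), (np.float64(24.0), np.float64(30.6))] x 0.4
72 [(np.float64(-6.3), np.float64(-1.7)), (np.float64(23.7), np.float64(28.6))] x -0.1
76 [(np.float64(-7.2), np.float64(-2.8))] x 3.1
```

View pics/above.png

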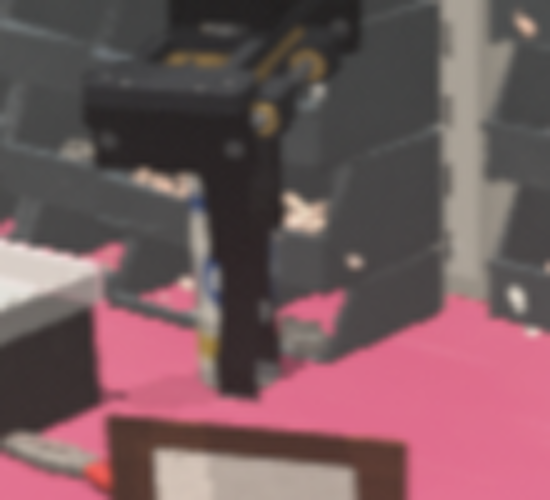

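The clip is above the board's middle, with the front jaw end at (240,390) in the crop and the board edge at about y=430. The scene camera seems to read slightly near, so I'll measure that bias on the finger's back face and compare it with the board face.

```bash
python3 - <<'E'
from h import *
z=np.load('scene4.npz'); X,ok,_=cloud('scene4.npz'); R=Ro.from_euler('xyz',z['rot']).as_matrix()
P=(X[ok]-z['ee'])@R*1000
for a,b in((-30,-20),(-20,-10),(-10,0),(8,24),(50,58),(58,66)):
    q=P[(abs(P[:,0])<7)&(P[:,2]>a)&(P[:,2]<b)&(P[:,1]>5)&(P[:,1]<45)]; print(a,b,len(q),np.percentile(q[:,1],[10,50,90]).round(1))
n=np.array([np.cos(np.radians(23.5)),np.sin(np.radians(23.5)),0]);t=np.array([-n[1],n[0],0])
for f in('scene0.npz','scene4.npz'):
    X,ok,_=cloud(f);B=X[185:245,225:300][ok[185:245,225:300]]; B=B[(B[:,2]>.04)&(B[:,2]<.115)&(abs(B@n-.4945)<.02)&(abs(B@t+.0508)<.085)]
    c=np.polyfit(B@t,B@n,1); print(f,len(B),'face n',np.percentile(B@n,[10,50,90]).round(4),'slope',c[0].round(4),'t range',np.percentile(B@t,[1,99]).round(4))
print('ee n',z['ee']@n,'t',z['ee']@t)
from rig import *
p,d=grab_frame('top'); m=camera_model('top'); s=sense(); np.savez('top4.npz',p=p,d=d,**m,ee=s['ee_pos'],rot=s['ee_rot'])
X,ok,_=cloud('top0.npz')
for lo,hi in((.108,.13),):
    B=X[200:250,232:302][ok[200:250,232:302]];B=B[(B[:,2]>lo)&(B[:,2]<hi)]; print('top edge n',np.percentile(B@n,[5,50,95]).round(4),'t',np.percentile(B@t,[0,100]).round(4),'z',np.median(B[:,2]))
# gripper body in top camera: extents in tool frame
X,ok,_=cloud('top4.npz'); P=(X[ok]-s['ee_pos'])@R*1000
for a in range(-160,-20,10):
    q=P[(P[:,2]>a)&(P[:,2]<a+10)&(abs(P[:,0])<70)&(abs(P[:,1])<130)]
    if len(q)>8: print(a,len(q),'x',np.percentile(q[:,0],[1,99]).round(1),'y',np.percentile(q[:,1],[1,99]).round(1))
E
```

```text
-30 -20 21 [26.6 28.  31. ]
-20 -10 20 [25.5 27.4 29. ]
-10 0 21 [25.1 26.4 29.7]
8 24 36 [12.4 14.2 16.4]
50 58 18 [25.6 28.8 30.9]
58 66 14 [26.3 28.4 31.4]
scene0.npz 1580 face n [0.4895 0.492  0.4945] slope 0.0009 t range [-0.128   0.0285]
scene4.npz 1585 face n [0.4896 0.492  0.4945] slope 0.0008 t range [-0.1284  0.0285]
ee n 0.49586492234361834 t -0.05115530186713886
top edge n [0.4916 0.4937 0.4966] t [-0.1303  0.0271] z 0.11959603968767527
-120 1172 x [-35.1  37.1] y [-93.1  94.8]
-110 59 x [-31.3  38.4] y [-93.4  94.6]
-100 125 x [ 4.8 38.7] y [-58.9  55.1]
-90 71 x [-31.4  38.8] y [-66.3  72.4]
```

The camera biases agree to within about 1 mm, so I'll apply a +0.7 mm correction and descend.

```bash
python3 - <<'E'
from rig import *
from h import *
o=[np.pi+.0925,0,np.radians(-66.5)]
T=np.array([.47466,.15057,.1674])+np.array([.917*.0005-.399*.0008,.399*.0005+.917*.0008,0])
servo_line(T+[0,0,.05],rate=.03,orientation=o)
print(servo_line(T,rate=.04,until_force=5)); pause(.5); s=pr('end')
p,d=grab_frame("scene"); m=camera_model("scene"); np.savez("scene5.npz",p=p,d=d,**m,ee=s['ee_pos'],rot=s['ee_rot'])
cv2.imwrite('pics/end.png',crop(p,210,140,110,110,5))
a=np.load('scene0.npz')['p'].astype(int); 
X,ok,_=cloud('scene5.npz'); R=Ro.from_euler('xyz',s['ee_rot']).as_matrix(); P=(X[ok]-s['ee_pos'])@R*1000
n=np.array([.917,.399,0])
q=X[ok][(abs(P[:,0])<9)&(P[:,1]>18)&(P[:,1]<40)&(P[:,2]>45)&(P[:,2]<85)]
print('jaw n',np.median(q@n),'zmin',np.percentile(q[:,2],[1,3,50]))
E
```

```text
False
end 15.81 [0.4748 0.1515 0.1674] rot [-3.049  0.    -1.161] F [-0.7 -0.2  0.3] M [-0.04  0.2  -0.03] gap 0.0338 gf 16.1
jaw n 0.4740599780056 zmin [0.09014018 0.09040412 0.10703677]
```

View pics/end.png

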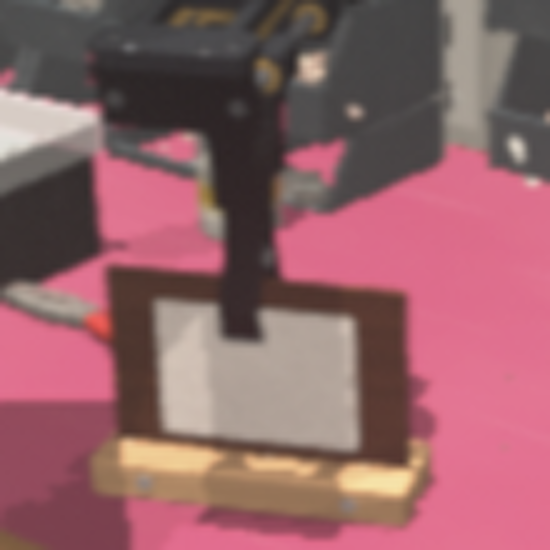

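The front jaw hangs over the sheet's middle, tip at about (242,338) and roughly 29 mm below the edge, and the board hasn't moved. I'll raise it 2 mm to balance the clearance, confirm the force averages about the clip's weight, and hand in.

```bash
python3 - <<'E'
from rig import *
from h import *
def avg():
    f=[]
    for _ in range(12): pause(.03); f.append(sense()['force'])
    return np.mean(f,0).round(2)
print(avg()); p=sense()['ee_pos']
servo_line([.4748,.1514,.1694],rate=.02); pause(.4); print(avg()); pr('final')
sign_off()
E
```

```text
[ 0.21  0.   -0.95]
[-0.01 -0.02 -0.84]
final 17.31 [0.4748 0.1514 0.1694] rot [-3.049  0.    -1.161] F [-0.6  0.3 -0.6] M [-0.01  0.21 -0.05] gap 0.0348 gf 16.1
the job is handed in; nothing more can be done
```

I handed the job in at about 17 s with the larger clip held wide open astride the middle of the board's top edge, jaw tips about 27 mm below it; the wrist force matched the clip's weight alone, so I believe it touches nothing, though the rear jaw was hidden from the camera.

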